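# Sort two posts in a gap gauge and check-weigh the good one

## Task

Try the two steel posts in the gap gauge, finishing with one before touching the other: stand the post in the wide end of the channel and slide it along, foot down on the plate, into the narrow gap until it either goes through between the jaws or stops against them; do not force it. Put the post that goes through upright and gently on the middle of the scale pan, and the one that sticks into the open black box. Leave the tape roll, the torque meter and the pliers where they are.

Things in the scene. Friction and masses are not known exactly. Their poses are not given: they have to be found in the camera images.
- post_p: A loose turned steel post standing upright: a round foot 20 mm tall below a neck of 26 mm diameter, 42 mm tall (62 mm overall, about 0.2 kg). The two posts look alike, but the foot of one measures 32 mm in diameter and that of the other 40 mm; only the gauge decides. Origin: centre of the underside; z up its axis. Grip the neck.
- post_q: A loose turned steel post standing upright: a round foot 20 mm tall below a neck of 26 mm diameter, 42 mm tall (62 mm overall, about 0.2 kg). The two posts look alike, but the foot of one measures 32 mm in diameter and that of the other 40 mm; only the gauge decides. Origin: centre of the underside; z up its axis. Grip the neck.
- gauge: Fixed gap gauge: steel plate 88 x 180 mm, 6 mm thick, with a straight open-topped channel between walls 16 mm tall (their tops 22 mm above the table). Origin: underside of the plate, below the middle of the narrow gap. Parts slide along its -y axis; x is across. The plate runs from y = +98 to -80 mm, bare beyond the jaws.
- gauge_entry (a point): Middle of the gauge's wide lead-in, on the plate's upper face, at y = +68 mm in the gauge's frame; same axes as the gauge. The lead-in is 54 mm wide between aluminium rails, from y = +98 to +32 mm; 45 degree tapers follow.
- gauge_throat (a point): Middle of the gauge's narrow gap, on the plate's upper face; same axes as the gauge. The gap is 35 mm wide between the steel jaws, from y = +22 to -22 mm. A 40 mm foot stops with its centre at about y = +32 mm.
- scale: Fixed check scale, grey case 110 x 116 mm, 31 mm tall, with a small display on its front; a round steel pan stands above it. Origin: centre of the underside.
- pan_centre (a point): Centre of the upper face of the scale's round steel pan (92 mm diameter, 3 mm thick, a fine ring of 43 mm diameter marks its middle); 48 mm above the table when empty, it sinks with the pan.
- pan (a joint): How far the sprung pan has sunk (m): 0 empty, 4 to 7 mm under a post, 12 mm at its stop.
- reject_box: Fixed open black plastic box 125 x 125 mm outside, 26 mm tall, walls and floor 3 mm. Origin: centre of the underside; axes along its sides.
- tape_roll_0: Roll of masking tape lying flat, 62 x 66 x 19 mm, a bystander. Origin: centre of the underside.
- torque_meter: Grey hand-held torque meter lying flat, 66 x 118 x 37 mm, long side along its y; a bystander. Origin: centre of the underside.
- side_cutters: Pliers with red handles lying flat, 47 x 131 x 12 mm, long side along y; a bystander. Origin: centre of the underside.
Not all that is in view belongs to the job. Leave any red or yellow look-alike of the post_q alone.

How it is judged:
On the way, in this order (a step that is already met when the one before it is completed fails the run):
1. one post stands upright in the gauge's wide lead-in (foot less than 10 mm above the plate), the other has not been moved (((y of post_p in the frame of gauge between 0.048 and 0.115 m and x of post_p in the frame of gauge between -0.014 and 0.014 m and z of post_p in the frame of gauge below 0.016 m and angle between post_p's own z axis and vertical below 0.2 rad and distance of post_q from where it was at the start of the episode below 0.02 m) or (y of post_q in the frame of gauge between 0.048 and 0.115 m and x of post_q in the frame of gauge between -0.014 and 0.014 m and z of post_q in the frame of gauge below 0.016 m and angle between post_q's own z axis and vertical below 0.2 rad and distance of post_p from where it was at the start of the episode below 0.02 m))), for 0.05 s.
2. this post is tried: it is inside the narrow gap (its centre within 25 mm of the middle), or it is pressed against the jaws with over 1 N and stops there; the other has not been moved (((y of post_p in the frame of gauge between -0.025 and 0.015 m and x of post_p in the frame of gauge between -0.006 and 0.006 m and z of post_p in the frame of gauge below 0.016 m and angle between post_p's own z axis and vertical below 0.2 rad and distance of post_q from where it was at the start of the episode below 0.02 m) or (y of post_q in the frame of gauge between 0.022 and 0.046 m and x of post_q in the frame of gauge between -0.008 and 0.008 m and z of post_q in the frame of gauge below 0.016 m and angle between post_q's own z axis and vertical below 0.2 rad and contact force between post_q and gauge above 1 N and distance of post_p from where it was at the start of the episode below 0.02 m))), for 0.08 s.
3. this post is put away, the one that passed on the scale pan or the one that stuck in the box, and released; the other has not been moved more than 20 mm (((horizontal distance between post_p and pan_centre below 0.012 m and z of post_p in the frame of pan_centre between -0.004 and 0.004 m and angle between post_p's own z axis and vertical below 0.1 rad and value of joint pan above 0.002 m and linear speed of post_p below 0.02 m/s and contact force between post_p and the fingers below 0.1 N and distance of post_q from where it was at the start of the episode below 0.02 m) or (x of post_q in the frame of reject_box between -0.06 and 0.06 m and y of post_q in the frame of reject_box between -0.06 and 0.06 m and z of post_q in the frame of reject_box below 0.04 m and linear speed of post_q below 0.02 m/s and contact force between post_q and the fingers below 0.1 N and distance of post_p from where it was at the start of the episode below 0.02 m))), for 0.2 s.
4. the other post stands upright in the wide lead-in (((horizontal distance between post_p and pan_centre below 0.012 m and z of post_p in the frame of pan_centre between -0.004 and 0.004 m and angle between post_p's own z axis and vertical below 0.1 rad and value of joint pan above 0.002 m and linear speed of post_p below 0.02 m/s and y of post_q in the frame of gauge between 0.048 and 0.115 m and x of post_q in the frame of gauge between -0.014 and 0.014 m and z of post_q in the frame of gauge below 0.016 m and angle between post_q's own z axis and vertical below 0.2 rad) or (x of post_q in the frame of reject_box between -0.06 and 0.06 m and y of post_q in the frame of reject_box between -0.06 and 0.06 m and z of post_q in the frame of reject_box below 0.04 m and linear speed of post_q below 0.02 m/s and y of post_p in the frame of gauge between 0.048 and 0.115 m and x of post_p in the frame of gauge between -0.014 and 0.014 m and z of post_p in the frame of gauge below 0.016 m and angle between post_p's own z axis and vertical below 0.2 rad))), for 0.05 s.
5. the other post is tried in the same way (((horizontal distance between post_p and pan_centre below 0.012 m and z of post_p in the frame of pan_centre between -0.004 and 0.004 m and angle between post_p's own z axis and vertical below 0.1 rad and value of joint pan above 0.002 m and linear speed of post_p below 0.02 m/s and y of post_q in the frame of gauge between 0.022 and 0.046 m and x of post_q in the frame of gauge between -0.008 and 0.008 m and z of post_q in the frame of gauge below 0.016 m and angle between post_q's own z axis and vertical below 0.2 rad and contact force between post_q and gauge above 1 N) or (x of post_q in the frame of reject_box between -0.06 and 0.06 m and y of post_q in the frame of reject_box between -0.06 and 0.06 m and z of post_q in the frame of reject_box below 0.04 m and linear speed of post_q below 0.02 m/s and y of post_p in the frame of gauge between -0.025 and 0.015 m and x of post_p in the frame of gauge between -0.006 and 0.006 m and z of post_p in the frame of gauge below 0.016 m and angle between post_p's own z axis and vertical below 0.2 rad))), for 0.08 s.
At the end, for the whole second after the job is handed in: The post that passes the gap stands upright (within 0.1 rad) on the sprung scale pan, its axis within 12 mm of the pan's centre, the pan sunk by more than 2 mm; the post that sticks lies or stands inside the black box; both are released and at rest (horizontal distance between post_p and pan_centre below 0.012 m and z of post_p in the frame of pan_centre between -0.004 and 0.004 m and angle between post_p's own z axis and vertical below 0.1 rad and value of joint pan above 0.002 m and linear speed of each of post_p, post_q below 0.02 m/s and x of post_q in the frame of reject_box between -0.06 and 0.06 m and y of post_q in the frame of reject_box between -0.06 and 0.06 m and z of post_q in the frame of reject_box below 0.04 m and contact force between each of post_p, post_q and the fingers below 0.1 N); the robot touches nothing.
It fails at once if the tape roll is moved by more than 30 mm (distance of tape_roll_0 from where it was at the start of the episode above 0.03 m).
It fails at once if the torque meter is moved by more than 30 mm (distance of torque_meter from where it was at the start of the episode above 0.03 m).
It fails at once if the pliers is moved by more than 30 mm (distance of side_cutters from where it was at the start of the episode above 0.03 m).
It fails at once if a post is put on the scale hard (over 25 N) (contact force between post_p and scale above 25 N or contact force between post_q and scale above 25 N).
It fails at once if a post is forced in the gauge (over 60 N) (contact force between post_p and gauge above 60 N or contact force between post_q and gauge above 60 N).
It also fails if it takes over 64 s, if anything falls off the work surface, if the arm or the gripper's body presses on something with over 40 N, if the wrist force passes 120 N, or if a joint passes its speed limit or range.

## Robot

A 6-joint arm with a two-finger parallel gripper is mounted at the origin on a cart in front of the work surface, level with it; the furniture and walls round the work are solid. World frame = base frame: x ahead of the robot, y to its left, z up, the work surface at z = 0. Lengths are in m, angles in rad, forces in N, time in s.
With the tool pointing down it reaches from about 0.35 to 0.975 m from the base axis. Payload 4.9 kg.
Tool frame: the origin (TCP) lies midway between the tips of the shut fingers; the grasp point (between the pads) lies 19 mm behind it; z points along the fingers, y is the line along which they close (so a half turn about z gives the same grasp; the last joint's range is limited). The gripper opens to 85 mm and grips with 20 to 120 N. Pads are 22 mm wide; open, the fingers measure 114 mm over their backs; the gripper's body (76 mm by 85 mm) begins 54 mm behind the grasp point. The pads swing forward as they close: fully open they stand 13 mm farther back than shut.
Start: joints at [-1.321, 0.053, 1.613, -0, 1.476, -0.119], TCP at [0.225, -0.583, 0.196] pointing down, gripper open.
Joint ranges: [-3.01, 3.01], [-1.01, 2.22], [0.06, 2.58], [-1.02, 4.17], [0.09, 2.62], [-3.14, 3.14]. Speed limits (rad/s): [2.57, 2.57, 3.14, 3.14, 3.14, 3.14].

## Interface

Orientations are given as a unit quaternion [w, x, y, z].
In Python, from plant import state, grab_frame, job_done, cut_out, place_of gives the robot as it stands.
- The arm moves only by the tool jog_arm, never from a script. Its argument "motion" is text: rows parted by semicolons, each of 7 numbers parted by spaces: the opening in per cent of the stroke, from 0 (shut) to 100 (fully open), then the shift along the tool's x, y, z as a fraction of full scale, then the turn, a rotation vector about the tool's x, y, z as a fraction of full scale. A call has exactly 5 rows; each row is the pose to reach, as a shift and turn from the pose commanded when the call began, along the tool's axes at that moment; what a row does not reach only later rows make up. Full scale, the value 1, is 50 cm for a shift and 1.5 rad for a turn. A row lasts 1/8 s, in which the tool goes at most 62.5 mm and 10.7 degrees, less where a joint would pass 70% of its speed; a pose out of reach is approached as far as the arm can. A call with a number of a shift or a turn outside -1 to 1 is refused whole. A call with a gripper value outside its range is refused whole. The fingers move at their own pace and stop on an object; the grip force is fixed at half the most. Time passes only in rows, so rows that repeat a pose let the fingers close, or fill a call up. It gives the time, the measured TCP pose, the force, the opening and the grip force at its end, in the units of the state.
- state(): the state, without advancing time (a new reading comes with each control period).
- grab_frame(name): name is "scene" or "side" or "wrist"; returns a dict with "color" (480x640x3 uint8, red, green, blue), "range_z" (480x640 float32, m along the optical axis (not along the pixel's ray), 0 where there is no reading), "intrinsics" (3x3 intrinsics, pixels), "k1" (the pictures are not rectified: a ray, as slopes to the right and down, at radius r is drawn at 1 + k1 r^2 times it, then the intrinsics apply), "world_from_camera" (4x4, takes a point from camera to world coordinates). Camera axes: x right, y up, looking along -z (the intrinsics and any distortion apply to the point x, -y, -z); pixel columns grow to the right and rows downward; lengths in m; the calibration is good to about 2 mm. A picture is of the moment at which its call begins.
- job_done(): hands the job in; it is judged then, once.
Trained networks look in the newest picture that a camera, given by its name, has taken for a name from the list of things; names that differ only in an ending like _2 or _b are one class to them, and where a whole thing is asked for, a point or a joint stands for the part that bears it (a point fixed in the world has none). Each returns a list of dicts, best first, with "p" (0 to 1); they miss things now and then, are a little off and sometimes report something else, mostly with a low value. They report only what shows in the picture. A call takes as long as a camera call. They do not tell look-alikes from the thing itself.
- cut_out(camera, thing): "pixels" (480x640 bool, what is visible of it).
- place_of(camera, thing): "at" ([x, y, z] in m, in world coordinates, good to about 4 mm: a listed point, or the origin of a listed thing).
The state is a dict: "time": time; "joint_pos": joint angles; "joint_vel": joint speeds; "joint_efforts": joint torques, N m; "tool_pos": TCP position; "tool_rot": TCP orientation; "contact_force": force on the tool from outside, world axes, zero at the start; "ft_torque": the same for the moment, N m; "gripper_width": opening from 0.0 (shut) to 1.0 (fully open); "grasp_force": force on a finger pad.
Only numpy, scipy, OpenCV 4.12 (cv2) and the standard library are available. Lean on these libraries where they do the work, as an engineer would, in place of code of your own. Each camera call takes 0.05 s, during which the arm holds its last target. There are 200 camera calls.

## Working session

There is one attempt and no reset: what is moved stays moved. The work goes in short steps, Python scripts to look and compute and a tool call to move; the robot and the scene stay as the last step left them, time stands still between calls to the robot, and variables do not carry over. Pictures are saved under pics/ and viewed, at most 11 in all, crops included, and the job is handed in when it is done.

Besides the shell and the picture viewer there is one more tool, called after "Call:" by a JSON object that holds its "method" and its "body". jog_arm: Moves the arm, as the interface text tells. Shift numbers are shares of 50 cm and turn numbers shares of 1.5 rad, none past 1 either way. Its arguments: {"type":"object","properties":{"motion":{"type":"string"}},"required":["motion"]}

```bash
mkdir -p pics; ls; cat > h.py <<'E'
import numpy as np, cv2
from plant import state, grab_frame, job_done, cut_out, place_of
def cloud(f):
    K=f["intrinsics"];z=f["range_z"];v,u=np.mgrid[0:480,0:640]
    p=np.stack([u,v],-1).reshape(-1,1,2).astype(np.float64)
    D=np.array([f["k1"],0,0,0,0.])
    n=cv2.undistortPointsIter(p,np.array(K,float),D,None,None,(3,30,1e-9)).reshape(480,640,2)
    P=np.stack([n[...,0]*z,-n[...,1]*z,-z,np.ones_like(z)],-1)@np.array(f["world_from_camera"]).T
    P=P[...,:3]; P[z==0]=np.nan
    return P
def save(f,n): cv2.imwrite("pics/"+n,f["color"][...,::-1])
E
python3 - <<'E'
from h import *
for c in ["scene","side"]:
    f=grab_frame(c);save(f,c+"0.png")
    print(c,np.round(f["world_from_camera"],3).tolist())
    for t in ["post_p","gauge","gauge_entry","gauge_throat","scale","pan_centre","reject_box","tape_roll_0","torque_meter","side_cutters"]:
        print(t,[(round(d["p"],2),np.round(d["at"],3).tolist()) for d in place_of(c,t)])
print(state())
E
```

```text
pics
scene [[-0.809, 0.432, -0.398, 0.221], [-0.588, -0.582, 0.563, 0.478], [0.012, 0.689, 0.725, 0.696], [0.0, 0.0, 0.0, 1.0]]
post_p [(0.84, [0.557, -0.027, -0.0]), (0.72, [0.45, -0.001, 0.009]), (0.71, [0.466, -0.138, 0.001]), (0.65, [0.55, -0.129, 0.003]), (0.62, [0.561, 0.076, 0.006]), (0.38, [0.452, -0.0, -0.002])]
gauge [(0.8, [0.451, -0.003, 0.001])]
gauge_entry [(0.96, [0.441, 0.073, 0.006])]
gauge_throat [(0.77, [0.45, -0.001, 0.008])]
scale [(0.89, [0.677, 0.143, -0.0])]
pan_centre [(0.74, [0.693, -0.026, 0.002]), (0.64, [0.676, 0.139, 0.048])]
reject_box [(0.91, [0.669, -0.185, -0.002]), (0.74, [0.564, 0.08, 0.004])]
tape_roll_0 []
torque_meter [(0.68, [0.692, -0.03, -0.001]), (0.66, [0.514, 0.208, 0.003])]
side_cutters [(0.79, [0.692, -0.025, -0.001])]
side [[0.999, -0.035, 0.021, 0.585], [0.035, 0.434, -0.9, -0.797], [0.022, 0.9, 0.435, 0.439], [0.0, 0.0, 0.0, 1.0]]
post_p [(0.87, [0.562, 0.077, 0.002]), (0.79, [0.559, -0.032, 0.0]), (0.78, [0.555, -0.131, 0.001]), (0.63, [0.466, -0.145, 0.003])]
gauge [(0.68, [0.45, 0.0, -0.004])]
gauge_entry [(0.57, [0.44, 0.068, 0.00
[... 410 characters left out ...]
1, 'joint_pos': array([-1.32101442e+00,  5.26986499e-02,  1.61288106e+00,  1.98689045e-05,
        1.47598435e+00, -1.19019576e-01]), 'joint_vel': array([ 0.00041269, -0.00100364, -0.00040407,  0.00163219,  0.0002022 ,
        0.00196812]), 'joint_efforts': array([ 1.85428151e-03, -3.93683374e+01, -3.70468140e+01, -3.77101699e-06,
        3.63153704e-04,  3.06078192e-06]), 'tool_pos': array([ 0.2253048 , -0.58297261,  0.19581574]), 'tool_rot': array([1.36195187e-05, 9.83046478e-01, 1.83356545e-01, 1.08027539e-05]), 'contact_force': array([ 0.21594147, -0.11463613,  0.49211693]), 'ft_torque': array([-0.01444952, -0.00360614,  0.02796396]), 'grasp_force': 0.0, 'gripper_width': 1.0006479988305}
```

View images.

View pics/scene0.png

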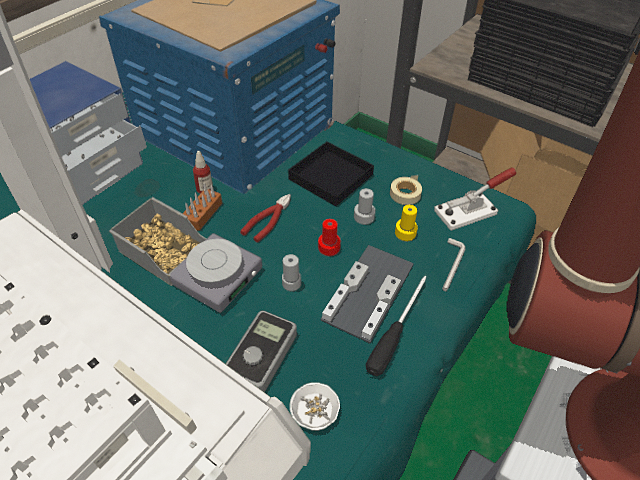

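View pics/side0.png

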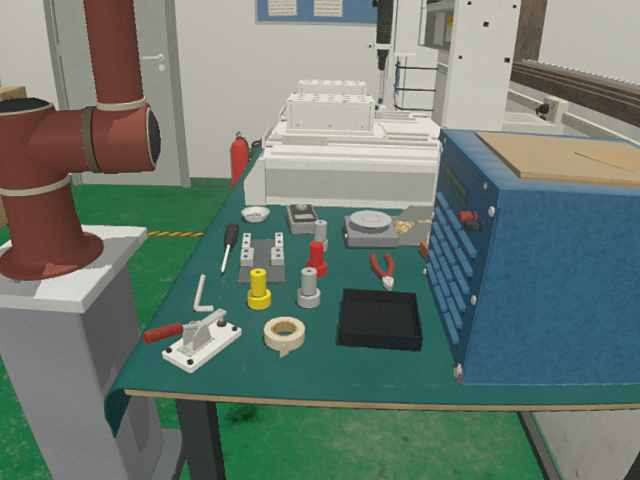

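```bash
python3 - <<'E'
from h import *
crops=[]
for c in ["scene","side"]:
    f=grab_frame(c);P=cloud(f);np.save(c+".npy",P)
    X,Y,Z=P[...,0],P[...,1],P[...,2]
    print(c)
    for n,(x,y) in {"A":(.553,-.131),"B":(.562,.077),"red":(.558,-.03)}.items():
        m=(np.hypot(X-x,Y-y)<.035)
        t=m&(Z>.0585)&(Z<.066);s=m&(Z>.025)&(Z<.055);ft=m&(Z>.006)&(Z<.018)
        print(n,"top",t.sum(),np.round([np.nanmedian(Z[t]),(X[t].min()+X[t].max())/2,(Y[t].min()+Y[t].max())/2],4))
        fwd=-np.array(f["world_from_camera"])[:2,2];fwd/=np.linalg.norm(fwd);sd=np.array([-fwd[1],fwd[0]])
        for nm,q,R in(("neck",s,.013),("foot",ft,None)):
            a=np.stack([X[q],Y[q]],-1);from scipy.optimize import least_squares as L
            if R: r=L(lambda k:np.hypot(*(a-k).T)-R,[x,y],loss="soft_l1",f_scale=.002).x
            else: r=L(lambda k:np.hypot(*(a-k[:2]).T)-k[2],[x,y,.018],loss="soft_l1",f_scale=.002).x
            w=a@sd; print("  ",nm,len(a),np.round(r,4),"width",np.round(np.percentile(w,99)-np.percentile(w,1),4))
    m=(np.abs(Z-.022)<.004)&(np.hypot(X-.447,Y-.02)<.12)
    a=np.stack([X[m],Y[m]],-1).astype(np.float32)
    print("walls",len(a),cv2.minAreaRect(a))
    m=(np.abs(Z-.006)<.003)&(np.hypot(X-.447,Y)<.12)
    print("z table",np.nanmedian(Z[(np.hypot(X-.62,Y+.02)<.03)]))
    m=(np.abs(Z-.0475)<.004)&(np.hypot(X-.677,Y-.14)<.06);a=np.stack([X[m],Y[m]],-1).astype(np.float32)
    print("pan",len(a),np.median(Z[m]),cv2.minEnclosingCircle(a),(a.min(0)+a.max(0))/2)
    m=(np.abs(Z-.026)<.004)&(np.hypot(X-.669,Y+.185)<.1);a=np.stack([X[m],Y[m]],-1).astype(np.float32)
    print("box",len(a),cv2.minAreaRect(a))
    (x0,y0)=(240,170) if c=="scene" else (190,190)
    crops.append(cv2.resize(f["color"][y0:y0+180,x0:x0+200],(400,360),interpolation=3))
cv2.imwrite("pics/crop.png",np.hstack(crops)[...,::-1])
E
```

```text
scene
A top 124 [ 0.0626  0.549  -0.1299]
   neck 160 [ 0.5503 -0.1316] width 0.025
   foot 92 [ 0.5507 -0.1317  0.0204] width 0.0383
B top 177 [0.0625 0.5625 0.0768]
   neck 188 [0.5631 0.0757] width 0.0248
   foot 86 [0.5631 0.0757 0.016 ] width 0.0301
red top 145 [ 0.0625  0.5583 -0.0269]
   neck 176 [ 0.5589 -0.0281] width 0.0247
   foot 97 [ 0.5584 -0.0273  0.0193] width 0.0373
walls 1900 ((0.45844125747680664, 0.03632776811718941), (0.20437365770339966, 0.17039616405963898), 3.1610121726989746)
z table 0.00031349065876185023
pan 1894 0.048664782983641464 ((0.6713906526565552, 0.14060188829898834), 0.046806756407022476) [0.671492   0.14144783]
box 515 ((0.6852171421051025, -0.18795165419578552), (0.12865428626537323, 0.16320165991783142), 87.61559295654297)
side
A top 108 [ 0.0611  0.5532 -0.1319]
   neck 226 [ 0.5529 -0.1308] width 0.0238
   foot 142 [ 0.5532 -0.1318  0.0193] width 0.0377
B top 59 [0.0612 0.5659 0.0744]
   neck 154 [0.566  0.0763] width 0.0234
   foot 23 [0.5661 0.0751 0.0152] width 0.0301
red top 78 [ 0.0611  0.5617 -0.0282]
   neck 195 [ 0.562  -0.0275] width 0.025
   foot 64 [ 0.5619 -0.0276  0.0199] width 0.0387
walls 684 ((0.4554971158504486, 0.03852295130491257), (0.14095015823841095, 0.21133548021316528), 82.6141586303711)
z table -0.0011558165284481503
pan 535 0.04769170273191753 ((0.6740409135818481, 0.13905969262123108), 0.04762870445847511) [0.67541015 0.13894752]
box 546 ((0.6881710886955261, -0.19030866026878357), (0.12951615452766418, 0.16034802794456482), 85.92257690429688)
```

View pics/crop.png

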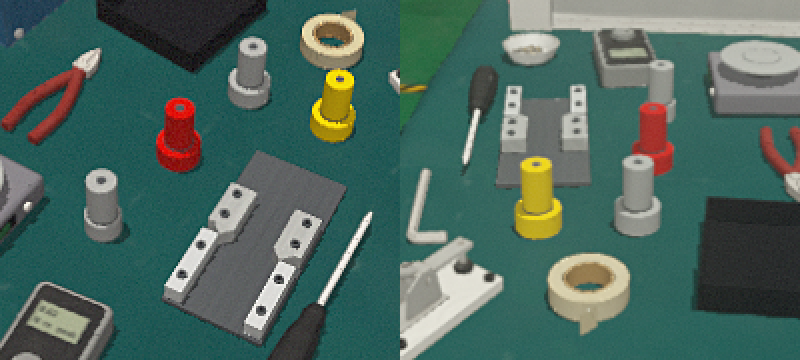

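The posts could be confused as follows (scene pixels):
- grey A (365,206), with the wider foot
- grey B (291,272), with the slimmer foot
- red (330,237), a look-alike
- yellow (407,222), a look-alike

The crop confirms A and B are the steel ones. I'll start with B. First I'll put the wrist camera over the gauge.

```bash
cat >> h.py <<'E'
from scipy.spatial.transform import Rotation as R
def go(x,y,z,yaw):
    s=state();q=s["tool_rot"];R0=R.from_quat(np.r_[q[1:],q[0]])
    T=R.from_euler("z",yaw)*R.from_euler("x",np.pi)
    d=R0.inv().apply(np.array([x,y,z])-s["tool_pos"])/.5
    w=(R0.inv()*T).as_rotvec()/1.5
    print("go",np.round(d,4),np.round(w,4))
E
python3 - <<'E'
from h import *
go(.45,-.04,.24,.1)
P=np.load("scene.npy")
# gauge yaw: connected wall tops
Z=P[...,2];m=((abs(Z-.022)<.003)&(np.hypot(P[...,0]-.447,P[...,1]-.01)<.13)).astype(np.uint8)
n,l,st,_=cv2.connectedComponentsWithStats(m)
for i in range(1,n):
    if st[i,4]>120:
        a=P[l==i][:,:2].astype(np.float32);print(st[i],cv2.minAreaRect(a))
E
```

```text
go [ 0.8106 -0.8509 -0.0884] [ 0.     -0.      0.1792]
[318 235  22  15 131] ((0.5533370971679688, -0.02347143180668354), (0.03873717039823532, 0.02766524627804756), 49.9731559753418)
[322 261  47  57 651] ((0.4745523929595947, 0.043035559356212616), (0.024607723578810692, 0.1231113001704216), 6.5123515129089355)
[362 275  39  62 689] ((0.4147355556488037, 0.03661459684371948), (0.025040941312909126, 0.12247197329998016), 7.4024271965026855)
[371 321  32  33 214] ((0.3665396273136139, 0.08140799403190613), (0.02750905603170395, 0.07527986913919449), 3.0466818809509277)
```

Call:
{"method": "jog_arm", "body": {"motion": "60 0.4 -0.42 -0.088 0 0 0.18; 60 0.4 -0.42 -0.088 0 0 0.18; 60 0.4 -0.42 -0.088 0 0 0.18; 60 0.4 -0.42 -0.088 0 0 0.18; 60 0.4 -0.42 -0.088 0 0 0.18"}}

```text
time: 1.82
tool_pos: [0.3369, -0.3129, 0.2406]
tool_rot: [0.0, 0.999, 0.05, 0.001]
contact_force: [0.5, -0.3, -0.2]
gripper_width: 0.595
grasp_force: 0.0
```

```bash
python3 - <<'E'
from h import *
go(.45,-.02,.24,.12)
E
```

```text
go [ 0.2836 -0.5604  0.0008] [ 0.0007 -0.0007 -0.0134]
```

Call:
{"method": "jog_arm", "body": {"motion": "60 0.284 -0.56 0 0 0 -0.013; 60 0.284 -0.56 0 0 0 -0.013; 60 0.284 -0.56 0 0 0 -0.013; 60 0.284 -0.56 0 0 0 -0.013; 60 0.284 -0.56 0 0 0 -0.013"}}

```text
time: 2.45
tool_pos: [0.4498, -0.0217, 0.2403]
tool_rot: [0.0, 0.998, 0.059, 0.001]
contact_force: [1.0, -0.4, -0.7]
gripper_width: 0.598
grasp_force: 0.0
```

```bash
python3 - <<'E'
from h import *
f=grab_frame("wrist");save(f,"w1.png");P=cloud(f);Z=P[...,2]
print(state()["tool_pos"],np.round(f["world_from_camera"],3).tolist())
m=((abs(Z-.022)<.003)&(np.hypot(P[...,0]-.447,P[...,1]-.01)<.14)).astype(np.uint8)
n,l,st,_=cv2.connectedComponentsWithStats(m)
for i in range(1,n):
    if st[i,4]>300:
        a=P[l==i][:,:2].astype(np.float32);print(st[i],np.median(P[l==i][:,2]),cv2.minAreaRect(a))
for t in ["post_p","gauge_entry","gauge_throat","gauge"]:
    print(t,[(round(d["p"],2),np.round(d["at"],4).tolist()) for d in place_of("wrist",t)])
E
```

```text
[ 0.45114665 -0.01474055  0.24011766] [[0.119, 0.952, 0.281, 0.521], [-0.993, 0.113, 0.035, -0.013], [0.001, -0.283, 0.959, 0.42], [0.0, 0.0, 0.0, 1.0]]
[324  87  35  37 430] 0.021776448124816383 ((0.5596290826797485, -0.0279536135494709), (0.038743071258068085, 0.03880024328827858), 70.29597473144531)
[ 221  161  102   22 1388] 0.023536133134861748 ((0.4762721061706543, 0.04352547228336334), (0.02442777343094349, 0.11957141011953354), 6.999150276184082)
[ 227  211   97   21 1311] 0.023507664133926354 ((0.41650184988975525, 0.034919898957014084), (0.02436482533812523, 0.11950074136257172), 8.339055061340332)
[197 241  70  21 387] 0.022308823006036538 ((0.37178054451942444, 0.08775463700294495), (0.08875270187854767, 0.02480333484709263), 84.72351837158203)
post_p [(0.88, [0.4648, -0.1419, -0.0002]), (0.86, [0.5615, 0.076, 0.0009]), (0.73, [0.5602, -0.0284, 0.0]), (0.7, [0.552, -0.1352, -0.0012])]
gauge_entry [(0.64, [0.4397, 0.0711, 0.0066])]
gauge_throat [(0.58, [0.4506, 0.0035, 0.0045])]
gauge [(0.95, [0.4567, 0.0042, 0.0015])]
```

View pics/w1.png

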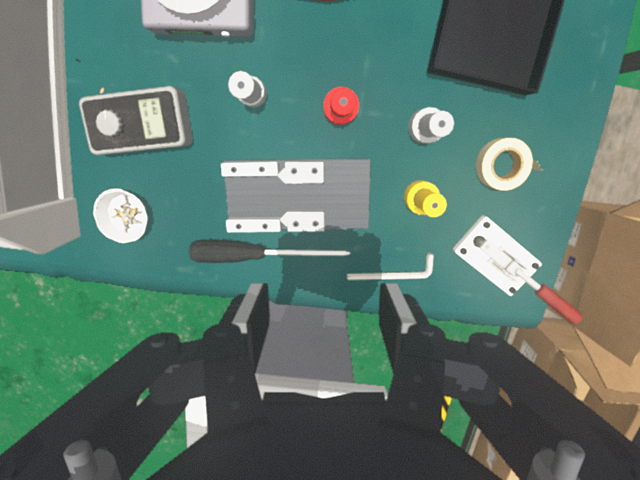

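Wrist view: post B is at (245,88), post A at (432,125), red at (341,106), yellow at (426,198) and the gauge at (296,195), with its wide end to the left (+y). Next I'll hover over B.

```bash
python3 - <<'E'
from h import *
go(.563,.076,.12,.127)
E
```

```text
go [ 0.2497 -0.1711  0.2395] [ 0.0003  0.0001 -0.0053]
```

Call:
{"method": "jog_arm", "body": {"motion": "60 0.25 -0.171 0.1 0 0 -0.005; 60 0.25 -0.171 0.2 0 0 -0.005; 60 0.25 -0.171 0.24 0 0 -0.005; 60 0.25 -0.171 0.24 0 0 -0.005; 60 0.25 -0.171 0.24 0 0 -0.005"}}

```text
time: 3.32
tool_pos: [0.5631, 0.0744, 0.1194]
tool_rot: [0.0, 0.998, 0.062, -0.001]
contact_force: [-0.3, 0.2, 0.4]
gripper_width: 0.6
grasp_force: 0.0
```

```bash
cat >> h.py <<'E'
from scipy.optimize import least_squares as L
def neck(P,x,y,z0=.025,z1=.055,r=.03):
    X,Y,Z=P[...,0],P[...,1],P[...,2];m=np.hypot(X-x,Y-y)<r
    t=m&(Z>z1+.003)&(Z<z1+.013);q=m&(Z>z0)&(Z<z1);a=np.stack([X[q],Y[q]],-1)
    k=L(lambda k:np.hypot(*(a-k).T)-.013,[x,y],loss="soft_l1",f_scale=.002).x if len(a)>20 else None
    print("neck",len(a),k,"top",t.sum(),[np.round([(v[t].min()+v[t].max())/2,v[t].mean()],4) for v in (X,Y)] if t.sum() else "",np.median(Z[t]) if t.sum() else "")
E
python3 - <<'E'
from h import *
f=grab_frame("wrist");save(f,"w2.png");P=cloud(f);neck(P,.563,.076)
print(state()["tool_pos"]);print([(round(d["p"],2),np.round(d["at"],4).tolist()) for d in place_of("wrist","post_p")])
E
```

```text
neck 243 [0.56357846 0.0756086 ] top 925 [array([0.5642, 0.5648]), array([0.0756, 0.0757])] 0.06355511012561774
[0.56388551 0.07436425 0.12112515]
[(0.93, [0.5598, -0.0263, -0.0012]), (0.88, [0.4672, -0.1448, 0.0035]), (0.77, [0.5508, -0.1331, 0.0014]), (0.67, [0.5652, 0.0751, 0.0038])]
```

View pics/w2.png

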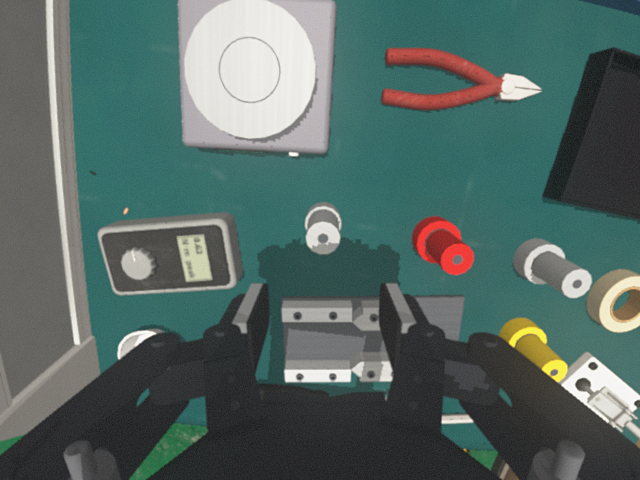

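Post B is at (322,235), midway between the fingers, and the meter's edge at column 243 is clear. I'll descend and close.

```bash
python3 - <<'E'
from h import *
go(.564,.0757,.024,.127)
E
```

```text
go [-0.001  -0.0027  0.1962] [ 0.0005 -0.0022 -0.0022]
```

Call:
{"method": "jog_arm", "body": {"motion": "60 0 -0.0025 0.1 0 0 -0.002; 60 0 -0.0025 0.194 0 0 -0.002; 60 0 -0.0025 0.194 0 0 -0.002; 15 0 -0.0025 0.194 0 0 -0.002; 15 0 -0.0025 0.194 0 0 -0.002"}}

```text
time: 4.05
tool_pos: [0.5663, 0.0765, 0.0271]
tool_rot: [0.001, 0.998, 0.064, 0.003]
contact_force: [0.5, -6.3, 14.2]
gripper_width: 0.179
grasp_force: 7.1
```

Call:
{"method": "jog_arm", "body": {"motion": "15 0 0 0 0 0 0; 15 0 0 0 0 0 0; 15 0 0 -0.05 0 0 0; 15 0 0 -0.1 0 0 0; 15 0 0 -0.12 0 0 0"}}

```text
time: 4.68
tool_pos: [0.5656, 0.0772, 0.0869]
tool_rot: [0.0, 0.998, 0.064, 0.003]
contact_force: [0.1, 0.1, 0.4]
gripper_width: 0.146
grasp_force: 0.0
```

```bash
python3 - <<'E'
from h import *
f=grab_frame("wrist");save(f,"w3.png");P=cloud(f);s=state();t=s["tool_pos"];print(t,s["gripper_width"],s["grasp_force"])
Z=P[...,2];neck(P,t[0],t[1],t[2]+.002,t[2]+.03)
go(.442,.069,.06,.127)
E
```

```text
[0.56576846 0.07723603 0.08720656] 0.14948201615238751 0.0
neck 0 None top 112 [array([0.5656, 0.5693]), array([0.0767, 0.0783])] 0.12827882376780908
go [-0.248  -0.0155  0.0527] [ 0.0006 -0.0045  0.0012]
```

View pics/w3.png

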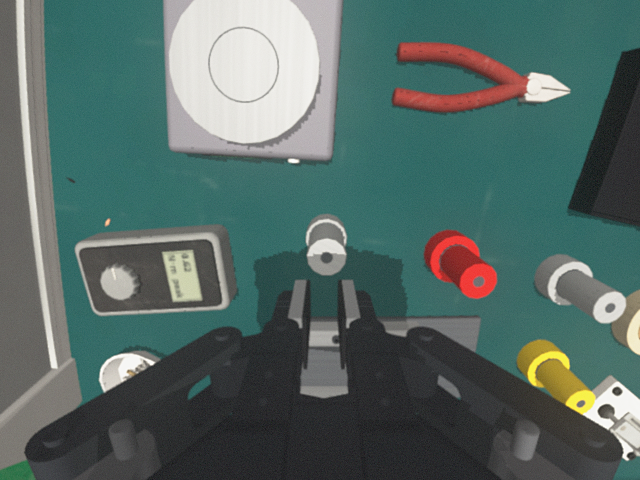

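The grip missed: B is still standing at (326,250). I'll measure where it is now.

```bash
python3 - <<'E'
from h import *
f=grab_frame("wrist");P=cloud(f);neck(P,.564,.076);neck(P,.575,.076)
T=np.array(f["world_from_camera"]);K=f["intrinsics"]
def pj(p):
    c=np.linalg.inv(T)@np.r_[p,1];n=np.array([c[0],-c[1]])/-c[2];n*=1+f["k1"]*(n@n);return K[0,0]*n[0]+K[0,2],K[1,1]*n[1]+K[1,2]
t=state()["tool_pos"];print("tcp",t,pj(t)); 
g=P[...,2]; X=P[...,0]
for r in (285,300,320,340,360): print(r,[np.round(P[r,c],4).tolist() for c in (297,300,345,350)])
for c in ("scene","side"): neck(cloud(grab_frame(c)),.568,.076)
E
```

```text
neck 358 [0.56356144 0.07557907] top 1200 [array([0.5643, 0.565 ]), array([0.0757, 0.0758])] 0.06359552055377496
neck 358 [0.56356144 0.07557907] top 1200 [array([0.5643, 0.565 ]), array([0.0757, 0.0758])] 0.06359552055377496
tcp [0.56494893 0.0772466  0.08552305] (np.float64(323.90858025475563), np.float64(267.56357754405485))
285 [[0.5744, 0.0904, 0.1344], [0.5746, 0.0891, 0.1343], [0.5775, 0.0698, 0.1352], [0.5777, 0.0676, 0.1352]]
300 [[0.5747, 0.0894, 0.1489], [0.5741, 0.0882, 0.1475], [0.5766, 0.0705, 0.1477], [0.5772, 0.0686, 0.1485]]
320 [[0.5731, 0.0883, 0.1611], [0.5731, 0.0872, 0.161], [0.5755, 0.0712, 0.1615], [0.5758, 0.0694, 0.1616]]
340 [[0.5751, 0.0873, 0.1766], [0.5693, 0.0863, 0.1677], [0.567, 0.0699, 0.1611], [0.5775, 0.0708, 0.1769]]
360 [[0.5639, 0.0865, 0.1716], [0.5623, 0.0855, 0.1692], [0.5582, 0.0685, 0.1609], [0.5661, 0.0687, 0.1714]]
neck 184 [0.56319296 0.07563878] top 177 [array([0.5627, 0.5618]), array([0.0763, 0.0776])] 0.06253400195587011
neck 154 [0.56604748 0.07631941] top 60 [array([0.5659, 0.5661]), array([0.0743, 0.0727])] 0.06140861504007103
```

```bash
python3 - <<'E'
from h import *
f=grab_frame("wrist");P=cloud(f);t=state()["tool_pos"]
R0=R.from_quat(np.r_[state()["tool_rot"][1:],state()["tool_rot"][0]])
Q=R0.inv().apply((P-t).reshape(-1,3)).reshape(480,640,3)
for r in (250,262,270,276,280,284,290,300,330,360): print(r,[(c,np.round(Q[r,c]*1e3).astype(int).tolist()) for c in (285,292,298,303,307,345,350,355)])
m=(Q[...,2]>-.1)&(Q[...,2]<.0)&(np.abs(Q[...,0])<.03)
print("any closer to TCP than 48mm:",m.sum(),np.nanmax(Q[m][:,2]) if m.any() else 0)
c=cv2.resize(f["color"][230:400,240:410],(510,510),interpolation=2);cv2.imwrite("pics/tip.png",c[...,::-1])
E
```

```text
250 [(285, [-16, -32, 80]), (292, [-17, -26, 81]), (298, [-16, -21, 80]), (303, [-16, -17, 80]), (307, [3, -11, 23]), (345, [4, 13, 19]), (350, [-17, 22, 81]), (355, [-17, 26, 81])]
262 [(285, [-27, -33, 81]), (292, [-27, -27, 80]), (298, [-27, -22, 81]), (303, [-27, -17, 80]), (307, [-28, -14, 82]), (345, [-4, 13, 19]), (350, [-27, 22, 81]), (355, [-27, 26, 81])]
270 [(285, [-34, -33, 79]), (292, [-34, -27, 81]), (298, [-35, -22, 83]), (303, [-35, -18, 82]), (307, [-34, -14, 79]), (345, [-35, 18, 81]), (350, [-35, 22, 81]), (355, [-34, 26, 81])]
276 [(285, [-40, -33, 82]), (292, [-40, -27, 81]), (298, [-40, -22, 80]), (303, [-40, -18, 81]), (307, [-40, -14, 80]), (345, [-40, 18, 81]), (350, [-40, 22, 81]), (355, [-40, 27, 80])]
280 [(285, [-44, -33, 80]), (292, [-43, -27, 80]), (298, [11, -12, -41]), (303, [11, -10, -42]), (307, [11, -8, -43]), (345, [11, 9, -43]), (350, [11, 12, -43]), (355, [-44, 27, 81])]
284 [(285, [-48, -33, 81]), (292, [-47, -27, 81]), (298, [11, -12, -46]), (303, [11, -9, -47]), (307, [11, -8, -46]), (345, [11, 9, -47]), (350, [11, 11, -47]), (355, [-47, 27, 80])]
290 [(285, [7, -18, -45]), (292, [7, -14, -45]), (298, [11, -11, -53]), (303, [11, -9, -53]), (307, [11, -7, -53]), (345, [10, 9, -52]), (350, [11, 11, -53]), (355, [7, 14, -45])]
300 [(285, [7, -16, -55]), (292, [11, -13, -62]), (298, [11, -10, -61]), (303, [11, -8, -61]), (307, [11, -7, -61]), (345, [11, 8, -62]), (350, [11, 10, -62]), (355, [11, 12, -61])]
330 [(285, [12, -13, -85]), (292, [12, -11, -85]), (298, [12, -9, -85]), (303, [6, -8, -75]), (307, [1, -7, -67]), (345, [6, 7, -76]), (350, [12, 8, -85]), (355, [11, 10, -84])]
360 [(285, [16, -11, -106]), (292, [17, -9, -107]), (298, [0, -9, -84]), (303, [-7, -8, -76]), (307, [-10, -7, -71]), (345, [-7, 8, -75]), (350, [1, 9, -86]), (355, [17, 8, -107])]
any closer to TCP than 48mm: 14197 -0.037166937853118545
```

View pics/tip.png

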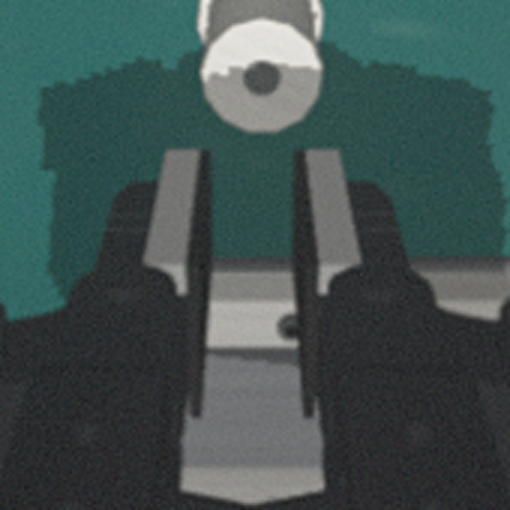

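The fingertips actually end about 39 mm short of the reported TCP: pad tips are at tool z ≈ -40 mm. So the fingers closed above the post. I'll allow for this by setting tip z = tool z + 0.039.

```bash
python3 - <<'E'
from h import *
go(.564,.0757,-.010,.127)
E
```

```text
go [0.0026 0.0034 0.184 ] [-0.0001  0.0008  0.0012]
```

Call:
{"method": "jog_arm", "body": {"motion": "60 0 0.003 0 0 0 0; 60 0 0.003 0 0 0 0; 60 0 0.003 0.09 0 0 0; 60 0 0.003 0.15 0 0 0; 60 0 0.003 0.15 0 0 0"}}

```text
time: 5.55
tool_pos: [0.5604, 0.0757, 0.0045]
tool_rot: [-0.0, 0.998, 0.064, -0.003]
contact_force: [0.0, 0.3, -0.1]
gripper_width: 0.601
grasp_force: 0.0
```

Call:
{"method": "jog_arm", "body": {"motion": "60 0 0 0.032 0 0 0; 60 0 0 0.032 0 0 0; 15 0 0 0.032 0 0 0; 15 0 0 0.032 0 0 0; 15 0 0 0.032 0 0 0"}}

```text
time: 6.18
tool_pos: [0.5644, 0.0757, -0.007]
tool_rot: [0.0, 0.998, 0.064, 0.001]
contact_force: [-0.1, 0.1, 2.7]
gripper_width: 0.285
grasp_force: 59.0
```

Gripped at 59 N. I'll lift it and carry it over the entry.

Call:
{"method": "jog_arm", "body": {"motion": "15 0 0 -0.05 0 0 0; 15 0 0 -0.1 0 0 0; 15 0 0 -0.1 0 0 0; 15 0 0 -0.1 0 0 0; 15 0 0 -0.1 0 0 0"}}

```text
time: 6.8
tool_pos: [0.562, 0.0757, 0.04]
tool_rot: [-0.0, 0.998, 0.064, -0.001]
contact_force: [0.3, 0.2, -1.5]
gripper_width: 0.288
grasp_force: 59.1
```

```bash
python3 - <<'E'
from h import *
s=state();print(s["tool_pos"],s["gripper_width"],s["grasp_force"],s["contact_force"])
go(.442,.069,.043,.127)
E
```

```text
[0.56203903 0.07571916 0.04002236] 0.28750947371068813 59.06096398830414 [ 0.32660522  0.22051933 -1.49418247]
go [-0.2398 -0.0175 -0.0052] [-0.0003  0.002   0.0012]
```

Call:
{"method": "jog_arm", "body": {"motion": "15 -0.12 -0.009 -0.005 0 0 0; 15 -0.24 -0.0175 -0.005 0 0 0; 15 -0.24 -0.0175 -0.005 0 0 0; 15 -0.24 -0.0175 -0.005 0 0 0; 15 -0.24 -0.0175 -0.005 0 0 0"}}

```text
time: 7.42
tool_pos: [0.445, 0.0689, 0.0451]
tool_rot: [0.0, 0.998, 0.064, 0.001]
contact_force: [0.2, 0.8, -1.8]
gripper_width: 0.29
grasp_force: 59.0
```

```bash
cat >> h.py <<'E'
C=np.array([.4458,.0392]);YAW=.127
def ga(p):
    d=np.asarray(p)[...,:2]-(C-.038*np.array([-np.sin(YAW),np.cos(YAW)]));c,s=np.cos(YAW),np.sin(YAW)
    return np.stack([d[...,0]*c+d[...,1]*s,-d[...,0]*s+d[...,1]*c],-1)
def walls(P):
    Z=P[...,2];m=((abs(Z-.022)<.004)&(np.hypot(P[...,0]-.447,P[...,1]-.02)<.13)).astype(np.uint8)
    n,l,st,_=cv2.connectedComponentsWithStats(m)
    for i in range(1,n):
        if st[i,4]>250:
            g=ga(P[l==i]);r=[]
            for lo,hi in ((-.02,.02),(.036,.095)):
                a=g[(g[:,1]>lo)&(g[:,1]<hi),0]
                if len(a)>50:r.append((lo,np.round(np.percentile(a,[1,50,99])*1e3,1).tolist(),len(a)))
            print("wall",r,"y",np.round(np.percentile(g[:,1],[1,99])*1e3,1))
E
python3 - <<'E'
from h import *
s=state();t=s["tool_pos"];print(t,"gauge xy",ga(t),s["contact_force"])
for c in ("wrist","scene","side"):
    f=grab_frame(c);P=cloud(f);print(c);walls(P)
    if c!="wrist": neck(P,t[0],t[1],t[2]+.02,t[2]+.045,.025)
    else: save(f,"w4.png")
E
```

```text
[0.4449877  0.06893121 0.04512571] gauge xy [0.00295997 0.06759465] [ 0.220837    0.77485521 -1.75713982]
wrist
wall [] y [-56.1 -23.4]
wall [(-0.02, [18.3, 30.7, 42.4], 2343), (0.036, [27.8, 35.8, 42.3], 2226)] y [-21.   96.8]
wall [(-0.02, [-41.0, -27.0, -17.1], 1940)] y [-21.7  27.7]
scene
wall [(-0.02, [-43.5, -31.7, -19.1], 296), (0.036, [-43.6, -36.6, -28.5], 318)] y [-20.4  98.8]
wall [(0.036, [25.8, 33.1, 40.5], 267)] y [38.2 99.2]
wall [(0.036, [-84.6, -73.8, -60.5], 197)] y [ 53.2 132.4]
neck 153 [0.44211217 0.07174423] top 55 [array([0.4352, 0.4326]), array([0.0713, 0.0751])] 0.09812801847935981
side
wall [(-0.02, [-39.3, -27.5, -15.5], 120), (0.036, [-39.8, -31.7, -24.9], 87)] y [-23.   96.8]
wall [(-0.02, [20.0, 31.9, 44.1], 118), (0.036, [30.2, 36.7, 43.6], 85)] y [-24.2  93. ]
neck 135 [0.44692363 0.06517482] top 37 [array([0.4482, 0.4498]), array([0.0562, 0.0518])] 0.09747486142233042
```

View pics/w4.png

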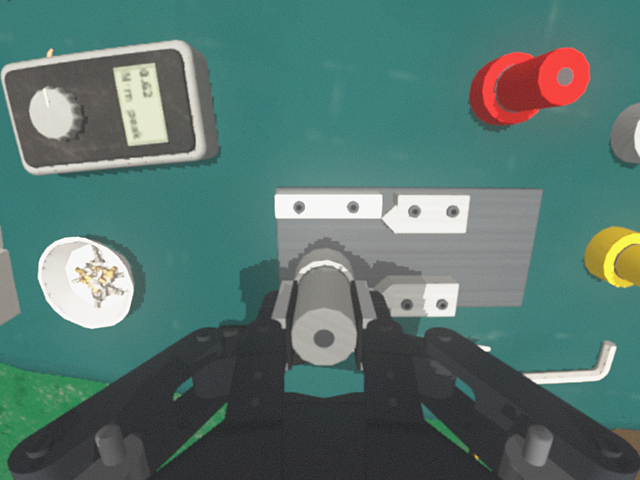

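The wrist view shows the post gripped at (322,300) over the lead-in. All three cameras put it about 2 mm too far in gauge +x. I'll correct that and lower it.

```bash
cat >> h.py <<'E'
def gw(x,y):
    c,s=np.cos(YAW),np.sin(YAW);o=C-.038*np.array([-s,c]);return o+[x*c-y*s,x*s+y*c]
E
python3 - <<'E'
from h import *
print(state()["tool_pos"],gw(.0007,.066));go(*gw(.0007,.066),.004,.127)
E
```

```text
[0.44451717 0.06895449 0.04479507] [0.44294791 0.06706316]
go [-0.0036  0.0033  0.0816] [ 0.0001 -0.0004  0.0012]
```

Call:
{"method": "jog_arm", "body": {"motion": "15 -0.0045 0.0033 0.03 0 0 0; 15 -0.0045 0.0033 0.06 0 0 0; 15 -0.0045 0.0033 0.078 0 0 0; 15 -0.0045 0.0033 0.078 0 0 0; 15 -0.0045 0.0033 0.078 0 0 0"}}

```text
time: 8.2
tool_pos: [0.4415, 0.0671, 0.0055]
tool_rot: [0.0, 0.998, 0.064, 0.0]
contact_force: [-0.1, -0.5, -1.0]
gripper_width: 0.287
grasp_force: 59.0
```

Call:
{"method": "jog_arm", "body": {"motion": "15 0 0 0.004 0 0 0; 15 0 0 0.008 0 0 0; 15 0 0 0.010 0 0 0; 15 0 0 0.010 0 0 0; 15 0 0 0.010 0 0 0"}}

```text
time: 8.82
tool_pos: [0.4413, 0.0671, 0.0004]
tool_rot: [-0.0, 0.998, 0.064, 0.0]
contact_force: [0.3, 0.3, -1.3]
gripper_width: 0.288
grasp_force: 59.0
```

Call:
{"method": "jog_arm", "body": {"motion": "15 0.0032 0 0.001 0 0 0; 15 0.0032 0 0.002 0 0 0; 15 0.0032 0 0.003 0 0 0; 15 0.0032 0 0.003 0 0 0; 15 0.0032 0 0.003 0 0 0"}}

```text
time: 9.45
tool_pos: [0.443, 0.0673, -0.001]
tool_rot: [0.0, 0.998, 0.064, 0.0]
contact_force: [-0.6, -0.5, 0.6]
gripper_width: 0.285
grasp_force: 59.1
```

Light contact, so the post is standing in the lead-in. I'll loosen the grip slightly so the jaws can centre it, then slide.

Call:
{"method": "jog_arm", "body": {"motion": "31 0 0 -0.002 0 0 0; 31 0 0 -0.002 0 0 0; 31 0 0.015 -0.002 0 0 0; 31 0 0.03 -0.002 0 0 0; 31 0 0.045 -0.002 0 0 0"}}

```text
time: 10.07
tool_pos: [0.4459, 0.0444, -0.0001]
tool_rot: [-0.0, 0.998, 0.064, 0.0]
contact_force: [-0.3, 1.4, -0.3]
gripper_width: 0.309
grasp_force: 0.7
```

```bash
python3 - <<'E'
from h import *
s=state();t=s["tool_pos"];print(ga(t),t,s["contact_force"])
for c in ("scene","side"):
    P=cloud(grab_frame(c));neck(P,t[0],t[1],.035,.06,.025)
E
```

```text
[0.0007342 0.0431564] [ 4.45875180e-01  4.44078639e-02 -1.09422120e-04] [-0.32499855  1.44522729 -0.32946794]
neck 101 [0.44273162 0.05207131] top 62 [array([0.4423, 0.4357]), array([0.0448, 0.045 ])] 0.06827348718002668
neck 80 [0.44894796 0.03488815] top 21 [array([0.4499, 0.4514]), array([0.0332, 0.0256])] 0.06602068610568756
```

Call:
{"method": "jog_arm", "body": {"motion": "31 0 0.012 0 0 0 0; 31 0 0.024 0 0 0 0; 31 0 0.036 0 0 0 0; 31 0 0.046 0 0 0 0; 31 0 0.046 0 0 0 0"}}

```text
time: 10.8
tool_pos: [0.4487, 0.0217, -0.0002]
tool_rot: [0.0, 0.998, 0.064, -0.0]
contact_force: [-0.6, 0.3, -0.8]
gripper_width: 0.311
grasp_force: 0.0
```

Its y is now about 20 mm with no resistance. I'll continue to the middle and slightly past it.

Call:
{"method": "jog_arm", "body": {"motion": "31 0 0.012 0 0 0 0; 31 0 0.024 0 0 0 0; 31 0 0.036 0 0 0 0; 31 0 0.045 0 0 0 0; 31 0 0.045 0 0 0 0"}}

```text
time: 11.42
tool_pos: [0.4516, -0.0006, -0.0002]
tool_rot: [0.0, 0.998, 0.064, -0.0]
contact_force: [0.1, 0.8, -0.3]
gripper_width: 0.313
grasp_force: 0.2
```

```bash
python3 - <<'E'
from h import *
s=state();t=s["tool_pos"];print(ga(t),t,s["contact_force"])
f=grab_frame("wrist");w=f["color"];f=grab_frame("scene");a=f["color"][220:360,290:430];f=grab_frame("side");b=f["color"][190:320,210:340]
cv2.imwrite("pics/g1.png",np.hstack([cv2.resize(w[150:390,200:440],(400,400)),cv2.resize(a,(400,400))])[...,::-1])
go(*gw(.0007,-.006),.05,.127)
E
```

```text
[ 0.00070394 -0.00222446] [ 4.51593056e-01 -6.11344866e-04 -2.19301238e-04] [ 0.0524395   0.82509183 -0.32320698]
go [-1.000e-04  8.200e-03 -1.003e-01] [ 0.0002 -0.      0.0013]
```

View pics/g1.png

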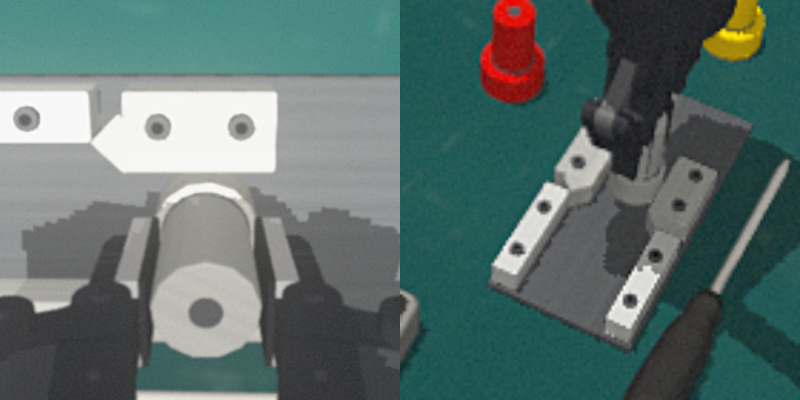

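B is inside the narrow gap between the jaws: left crop (205,270), post upright; right crop shows its foot in the gap at (640,185). So B passes. I'll regrip, lift and take it to the scale.

Call:
{"method": "jog_arm", "body": {"motion": "15 0 0 0 0 0 0; 15 0 0 0 0 0 0; 15 0 0 -0.06 0 0 0; 15 0 0 -0.15 0 0 0; 15 0 0 -0.19 0 0 0"}}

```text
time: 12.2
tool_pos: [0.4526, -0.0002, 0.0971]
tool_rot: [0.0, 0.998, 0.064, 0.002]
contact_force: [0.4, 0.1, -2.5]
gripper_width: 0.287
grasp_force: 59.3
```

```bash
python3 - <<'E'
from h import *
s=state();print(s["tool_pos"],s["gripper_width"],s["grasp_force"])
f=grab_frame("wrist");P=cloud(f);X,Y,Z=P[...,0],P[...,1],P[...,2]
m=(np.abs(Z-.049)<.003)&(np.hypot(X-.677,Y-.14)<.07);a=np.stack([X[m],Y[m]],-1)
if m.sum()>50: print("pan",m.sum(),cv2.minEnclosingCircle(a.astype(np.float32)))
go(.6755,.140,.085,.127)
E
```

```text
[ 4.52570946e-01 -2.40131291e-04  9.70616615e-02] 0.2867636103919076 59.29392635822296
go [ 0.4755 -0.2215  0.0309] [ 0.0012 -0.0041  0.0014]
```

Call:
{"method": "jog_arm", "body": {"motion": "15 0.1 -0.05 0 0 0 0; 15 0.22 -0.1 0.02 0 0 0; 15 0.34 -0.16 0.02 0 0 0; 15 0.44 -0.205 0.02 0 0 0; 15 0.475 -0.222 0.02 0 0 0"}}

```text
time: 12.88
tool_pos: [0.674, 0.1424, 0.082]
tool_rot: [-0.0, 0.998, 0.065, -0.001]
contact_force: [0.0, -0.5, -2.3]
gripper_width: 0.285
grasp_force: 59.6
```

Call:
{"method": "jog_arm", "body": {"motion": "15 0 0 0 0 0 0; 15 0 0 0 0 0 0; 15 0 0 0 0 0 0; 15 0 0 0 0 0 0; 15 0 0 0 0 0 0"}}

```text
time: 13.5
tool_pos: [0.6727, 0.1401, 0.0851]
tool_rot: [-0.0, 0.998, 0.064, 0.0]
contact_force: [-0.4, -0.8, -2.4]
gripper_width: 0.292
grasp_force: 59.6
```

```bash
python3 - <<'E'
from h import *
s=state();t=s["tool_pos"];print(t,s["tool_rot"])
for c in ("wrist","scene","side"):
    f=grab_frame(c);P=cloud(f);X,Y,Z=P[...,0],P[...,1],P[...,2]
    m=(np.abs(Z-.0485)<.003)&(np.hypot(X-.677,Y-.14)<.06);a=np.stack([X[m],Y[m]],-1)
    if m.sum()>50: print(c,"pan",m.sum(),cv2.minEnclosingCircle(a.astype(np.float32)))
    neck(P,t[0],t[1],t[2]+.0,t[2]+.028,.035)
    print([(round(d["p"],2),np.round(d["at"],4).tolist()) for d in place_of(c,"pan_centre")])
go(.6755,.140,.055,.127)
E
```

```text
[0.67267038 0.14009154 0.08514699] [-9.34375657e-06  9.97941335e-01  6.41330650e-02  2.03278686e-04]
wrist pan 10003 ((0.6736792325973511, 0.1402910202741623), 0.04629955440759659)
neck 956 [0.67483541 0.14073967] top 431 [array([0.6792, 0.6823]), array([0.1436, 0.142 ])] 0.12171280569968462
[]
scene pan 1729 ((0.671276867389679, 0.1406620740890503), 0.047143302857875824)
neck 215 [0.66805765 0.14175906] top 50 [array([0.6621, 0.6599]), array([0.1396, 0.1423])] 0.12149326691349754
[(0.69, [0.6755, 0.1403, 0.0477])]
side pan 529 ((0.6760128736495972, 0.13810324668884277), 0.04802986606955528)
neck 150 [0.67235954 0.13781627] top 38 [array([0.6728, 0.6702]), array([0.1284, 0.1262])] 0.12182589604333627
[(0.56, [0.674, 0.1372, 0.0452])]
go [0.0052 0.0015 0.0597] [-0.     -0.      0.0012]
```

Call:
{"method": "jog_arm", "body": {"motion": "15 0.0045 0 0.02 0 0 0; 15 0.0045 0 0.045 0 0 0; 15 0.0045 0 0.065 0 0 0; 15 0.0045 0 0.072 0 0 0; 15 0.0045 0 0.072 0 0 0"}}

```text
time: 14.42
tool_pos: [0.6748, 0.1407, 0.0482]
tool_rot: [-0.0, 0.998, 0.064, -0.0]
contact_force: [0.7, 0.1, -1.2]
gripper_width: 0.286
grasp_force: 59.6
```

Call:
{"method": "jog_arm", "body": {"motion": "15 0 0 0.004 0 0 0; 15 0 0 0.008 0 0 0; 15 0 0 0.011 0 0 0; 15 0 0 0.014 0 0 0; 15 0 0 0.016 0 0 0"}}

```text
time: 15.05
tool_pos: [0.6751, 0.1407, 0.0408]
tool_rot: [-0.0, 0.998, 0.064, 0.0]
contact_force: [0.6, -0.6, -1.4]
gripper_width: 0.287
grasp_force: 59.6
```

Call:
{"method": "jog_arm", "body": {"motion": "15 0 0 0.003 0 0 0; 15 0 0 0.006 0 0 0; 15 0 0 0.009 0 0 0; 15 0 0 0.009 0 0 0; 15 0 0 0.009 0 0 0"}}

```text
time: 15.68
tool_pos: [0.6751, 0.1407, 0.0365]
tool_rot: [-0.0, 0.998, 0.064, 0.0]
contact_force: [-0.4, -0.2, -0.0]
gripper_width: 0.288
grasp_force: 59.6
```

The pan carries the weight. I'll release.

Call:
{"method": "jog_arm", "body": {"motion": "31 0 0 0 0 0 0; 33 0 0 0 0 0 0; 45 0 0 0 0 0 0; 60 0 0 0 0 0 0; 60 0 0 0 0 0 0"}}

```text
time: 16.3
tool_pos: [0.6751, 0.1407, 0.0363]
tool_rot: [-0.0, 0.998, 0.064, 0.0]
contact_force: [-0.2, 0.5, 0.3]
gripper_width: 0.597
grasp_force: 0.0
```

Call:
{"method": "jog_arm", "body": {"motion": "60 0 0 -0.05 0 0 0; 60 0 0 -0.15 0 0 0; 60 0 0 -0.2 0 0 0; 60 0 0 -0.2 0 0 0; 60 0 0 -0.2 0 0 0"}}

```text
time: 16.92
tool_pos: [0.6741, 0.1406, 0.1345]
tool_rot: [0.0, 0.998, 0.064, -0.001]
contact_force: [-0.3, 0.5, -1.2]
gripper_width: 0.604
grasp_force: 0.0
```

```bash
python3 - <<'E'
from h import *
for c in ("wrist","scene","side"):
    f=grab_frame(c);P=cloud(f);X,Y,Z=P[...,0],P[...,1],P[...,2]
    m=(np.abs(Z-.043)<.006)&(np.hypot(X-.675,Y-.14)<.06)&(np.hypot(X-.675,Y-.14)>.023);a=np.stack([X[m],Y[m]],-1)
    print(c,"pan",np.median(Z[m]),cv2.minEnclosingCircle(a.astype(np.float32)))
    neck(P,.675,.1405,.068,.097,.035)
    neck(P,.552,-.131)
go(.552,-.1325,.08,.127)
E
```

```text
wrist pan 0.04492639364715362 ((0.6739711165428162, 0.14062130451202393), 0.04605954885482788)
neck 326 [0.67435027 0.14094065] top 1188 [array([0.6747, 0.6758]), array([0.141 , 0.1411])] 0.10694112143433913
neck 668 [ 0.55109131 -0.13179715] top 519 [array([0.5522, 0.5532]), array([-0.1306, -0.1292])] 0.06352087035886256
scene pan 0.0437971899595187 ((0.6718019843101501, 0.1408078670501709), 0.04724009707570076)
neck 201 [0.6731197  0.14050445] top 194 [array([0.6716, 0.6708]), array([0.1409, 0.1423])] 0.10568449614917308
neck 170 [ 0.55033323 -0.13138213] top 129 [array([0.5494, 0.5491]), array([-0.1302, -0.1288])] 0.06261428753890541
side pan 0.04280387256120666 ((0.6737313270568848, 0.1386382281780243), 0.047553081065416336)
neck 142 [0.67488546 0.14150697] top 59 [array([0.6737, 0.6745]), array([0.1371, 0.1361])] 0.10478957848077008
neck 231 [ 0.5530996  -0.13087722] top 112 [array([0.5531, 0.5534]), array([-0.1319, -0.1338])] 0.0609826132550951
go [-0.3112  0.5103  0.1085] [-0.0001  0.0026  0.0012]
```

B stands within about 1 mm of the pan centre, and the pan has sunk about 4.5 mm. Next is A.

Call:
{"method": "jog_arm", "body": {"motion": "60 -0.07 0.11 0 0 0 0; 60 -0.14 0.22 0.02 0 0 0; 60 -0.21 0.33 0.07 0 0 0; 60 -0.28 0.44 0.11 0 0 0; 60 -0.311 0.508 0.11 0 0 0"}}

```text
time: 17.7
tool_pos: [0.5504, -0.132, 0.0782]
tool_rot: [-0.001, 0.998, 0.064, -0.002]
contact_force: [1.0, 0.5, 0.4]
gripper_width: 0.604
grasp_force: 0.0
```

Call:
{"method": "jog_arm", "body": {"motion": "60 0 0 0 0 0 0; 60 0 0 0 0 0 0; 60 0 0 0 0 0 0; 60 0 0 0 0 0 0; 60 0 0 0 0 0 0"}}

```text
time: 18.32
tool_pos: [0.5538, -0.1304, 0.0815]
tool_rot: [0.0, 0.998, 0.065, 0.0]
contact_force: [0.3, -0.3, -0.2]
gripper_width: 0.597
grasp_force: 0.0
```

```bash
python3 - <<'E'
from h import *
P=cloud(grab_frame("wrist"));neck(P,.552,-.131);print(state()["tool_pos"])
go(.552,-.1315,-.007,.127)
E
```

```text
neck 398 [ 0.5508326  -0.13137443] top 1261 [array([0.5517, 0.5523]), array([-0.1313, -0.1312])] 0.06358214658689845
[ 0.55373307 -0.13058789  0.08139035]
go [-0.0037  0.0014  0.1768] [ 0.     -0.0001  0.0019]
```

Call:
{"method": "jog_arm", "body": {"motion": "60 -0.004 0.001 0.06 0 0 0; 60 -0.004 0.001 0.12 0 0 0; 60 -0.004 0.001 0.17 0 0 0; 60 -0.004 0.001 0.177 0 0 0; 60 -0.004 0.001 0.177 0 0 0"}}

```text
time: 19.0
tool_pos: [0.552, -0.132, -0.0066]
tool_rot: [0.0, 0.998, 0.064, 0.0]
contact_force: [0.2, 0.5, 1.1]
gripper_width: 0.598
grasp_force: 0.0
```

Call:
{"method": "jog_arm", "body": {"motion": "15 0 0 0 0 0 0; 15 0 0 0 0 0 0; 15 0 0 0 0 0 0; 15 0 0 0 0 0 0; 15 0 0 0 0 0 0"}}

```text
time: 19.62
tool_pos: [0.5529, -0.1323, -0.0055]
tool_rot: [0.0, 0.998, 0.064, 0.001]
contact_force: [0.0, 1.0, 5.8]
gripper_width: 0.286
grasp_force: 59.0
```

Call:
{"method": "jog_arm", "body": {"motion": "15 0 0 -0.05 0 0 0; 15 0 0 -0.12 0 0 0; 15 0 0 -0.19 0 0 0; 15 0 0 -0.19 0 0 0; 15 0 0 -0.19 0 0 0"}}

```text
time: 20.25
tool_pos: [0.5503, -0.1315, 0.0858]
tool_rot: [-0.001, 0.998, 0.064, -0.001]
contact_force: [0.0, 0.0, -3.4]
gripper_width: 0.287
grasp_force: 59.2
```

```bash
python3 - <<'E'
from h import *
go(*gw(.0007,.066),.088,.127)
E
```

```text
go [-0.162  -0.4214 -0.0034] [-0.0009  0.0017  0.0011]
```

Call:
{"method": "jog_arm", "body": {"motion": "15 -0.04 -0.1 0 0 0 0; 15 -0.08 -0.2 0 0 0 0; 15 -0.12 -0.31 0 0 0 0; 15 -0.16 -0.42 0 0 0 0; 15 -0.163 -0.421 0 0 0 0"}}

```text
time: 20.88
tool_pos: [0.4399, 0.069, 0.0845]
tool_rot: [-0.0, 0.998, 0.067, -0.003]
contact_force: [0.2, 0.1, -2.6]
gripper_width: 0.289
grasp_force: 59.7
```

Call:
{"method": "jog_arm", "body": {"motion": "15 0 0 0.05 0 0 0; 15 0 0 0.1 0 0 0; 15 0 0 0.1 0 0 0; 15 0 0 0.1 0 0 0; 15 0 0 0.1 0 0 0"}}

```text
time: 21.5
tool_pos: [0.4447, 0.0661, 0.0389]
tool_rot: [0.0, 0.998, 0.064, 0.001]
contact_force: [0.3, 0.4, -2.0]
gripper_width: 0.291
grasp_force: 59.8
```

```bash
python3 - <<'E'
from h import *
s=state();t=s["tool_pos"];print(ga(t),t)
P=cloud(grab_frame("wrist"));walls(P)
go(*gw(.0007,.066),.004,.127)
E
```

```text
[0.00234443 0.06481887] [0.4447287  0.06609982 0.03888615]
wall [] y [-56.  -23.5]
wall [(-0.02, [18.1, 30.5, 42.3], 2482), (0.036, [27.2, 35.4, 42.3], 2400)] y [-21.   96.8]
wall [(-0.02, [-41.0, -26.8, -17.1], 2044)] y [-21.9  25.9]
go [-0.0033 -0.0022  0.0698] [ 0.0002 -0.0013  0.001 ]
```

Call:
{"method": "jog_arm", "body": {"motion": "15 -0.003 -0.002 0.03 0 0 0; 15 -0.003 -0.002 0.055 0 0 0; 15 -0.003 -0.002 0.068 0 0 0; 15 -0.003 -0.002 0.068 0 0 0; 15 -0.003 -0.002 0.072 0 0 0"}}

```text
time: 22.18
tool_pos: [0.4426, 0.0672, 0.0021]
tool_rot: [0.0, 0.998, 0.064, 0.0]
contact_force: [-0.0, -0.2, -2.1]
gripper_width: 0.285
grasp_force: 59.8
```

Call:
{"method": "jog_arm", "body": {"motion": "15 0 0 0.002 0 0 0; 15 0 0 0.004 0 0 0; 15 0 0 0.004 0 0 0; 15 0 0 0.004 0 0 0; 15 0 0 0.004 0 0 0"}}

```text
time: 22.8
tool_pos: [0.4425, 0.0672, 0.0005]
tool_rot: [0.0, 0.998, 0.064, 0.0]
contact_force: [-2.0, -0.1, 6.5]
gripper_width: 0.288
grasp_force: 60.5
```

Foot on the plate. I'll ease the pressure and slide to y ≈ 38 mm, then go in small steps.

Call:
{"method": "jog_arm", "body": {"motion": "15 0 0 -0.001 0 0 0; 15 0 0.016 -0.001 0 0 0; 15 0 0.032 -0.001 0 0 0; 15 0 0.048 -0.001 0 0 0; 15 0 0.054 -0.001 0 0 0"}}

```text
time: 23.42
tool_pos: [0.4459, 0.0399, 0.0005]
tool_rot: [-0.0, 0.998, 0.064, 0.0]
contact_force: [-1.2, 3.9, 4.5]
gripper_width: 0.285
grasp_force: 60.5
```

Call:
{"method": "jog_arm", "body": {"motion": "15 0 0.002 0 0 0 0; 15 0 0.004 0 0 0 0; 15 0 0.004 0 0 0 0; 15 0 0.004 0 0 0 0; 15 0 0.004 0 0 0 0"}}

```text
time: 24.05
tool_pos: [0.446, 0.0385, 0.0005]
tool_rot: [0.0, 0.998, 0.065, 0.0]
contact_force: [0.1, 2.9, 5.5]
gripper_width: 0.285
grasp_force: 60.5
```

```bash
python3 - <<'E'
from h import *
s=state();t=s["tool_pos"];print(ga(t),t,s["contact_force"])
E
```

```text
[0.00013551 0.03725305] [0.44602903 0.03847623 0.00051798] [0.14718733 2.93840232 5.48030073]
```

Call:
{"method": "jog_arm", "body": {"motion": "15 0 0.002 0 0 0 0; 15 0 0.004 0 0 0 0; 15 0 0.005 0 0 0 0; 15 0 0.005 0 0 0 0; 15 0 0.005 0 0 0 0"}}

```text
time: 24.68
tool_pos: [0.4463, 0.0362, 0.0005]
tool_rot: [-0.0, 0.998, 0.065, 0.0]
contact_force: [-0.5, 4.2, 5.2]
gripper_width: 0.287
grasp_force: 60.5
```

Call:
{"method": "jog_arm", "body": {"motion": "15 0 0.001 0 0 0 0; 15 0 0.002 0 0 0 0; 15 0 0.002 0 0 0 0; 15 0 0.002 0 0 0 0; 15 0 0.002 0 0 0 0"}}

```text
time: 25.3
tool_pos: [0.4464, 0.0352, 0.0005]
tool_rot: [-0.0, 0.998, 0.064, 0.0]
contact_force: [-0.3, 4.8, 5.4]
gripper_width: 0.291
grasp_force: 60.6
```

Call:
{"method": "jog_arm", "body": {"motion": "15 0 0.001 0 0 0 0; 15 0 0.002 0 0 0 0; 15 0 0.002 0 0 0 0; 15 0 0.002 0 0 0 0; 15 0 0.002 0 0 0 0"}}

```text
time: 25.92
tool_pos: [0.4465, 0.035, 0.0006]
tool_rot: [-0.001, 0.998, 0.064, 0.0]
contact_force: [-1.4, 7.7, 6.1]
gripper_width: 0.292
grasp_force: 60.7
```

Call:
{"method": "jog_arm", "body": {"motion": "15 0 0.001 0 0 0 0; 15 0 0.002 0 0 0 0; 15 0 0.002 0 0 0 0; 15 0 0.002 0 0 0 0; 15 0 0.002 0 0 0 0"}}

```text
time: 26.55
tool_pos: [0.4467, 0.0346, 0.0006]
tool_rot: [-0.002, 0.998, 0.064, 0.0]
contact_force: [0.7, 8.5, 5.8]
gripper_width: 0.286
grasp_force: 60.7
```

```bash
python3 - <<'E'
from h import *
s=state();t=s["tool_pos"];print(ga(t),t,s["contact_force"])
f=grab_frame("wrist");w=f["color"];f=grab_frame("scene");a=f["color"][220:360,290:430]
cv2.imwrite("pics/g2.png",np.hstack([cv2.resize(w[150:390,200:440],(400,400)),cv2.resize(a,(400,400))])[...,::-1])
E
```

```text
[0.00034019 0.03330315] [0.44673235 0.03458406 0.00058006] [0.70255057 8.47601495 5.80103427]
```

View pics/g2.png

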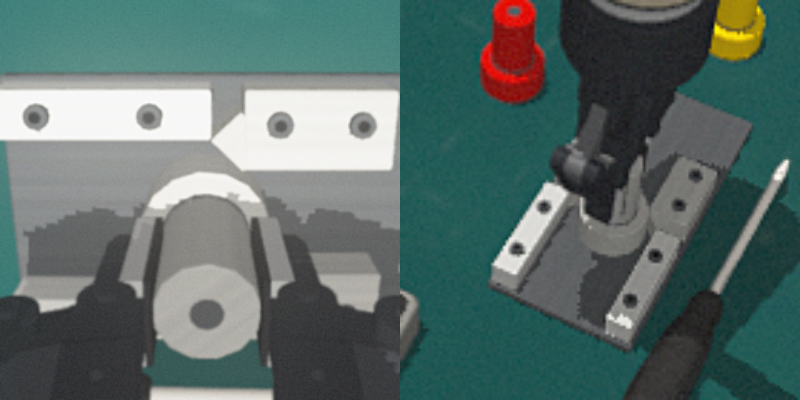

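The 40 mm foot rests on the tapers at (240,165) in the left crop and has stopped. One more light press, then I'll lift.

Call:
{"method": "jog_arm", "body": {"motion": "15 0 0.001 0 0 0 0; 15 0 0.002 0 0 0 0; 15 0 0.003 0 0 0 0; 15 0 0.003 0 0 0 0; 15 0 0.003 0 0 0 0"}}

```text
time: 27.28
tool_pos: [0.4474, 0.0335, 0.0006]
tool_rot: [-0.002, 0.998, 0.064, 0.001]
contact_force: [0.9, 10.8, 4.6]
gripper_width: 0.283
grasp_force: 60.6
```

Call:
{"method": "jog_arm", "body": {"motion": "15 0 -0.005 0 0 0 0; 15 0 -0.01 -0.02 0 0 0; 15 0 -0.01 -0.08 0 0 0; 15 0 -0.01 -0.15 0 0 0; 15 0 -0.01 -0.17 0 0 0"}}

```text
time: 27.9
tool_pos: [0.4466, 0.0358, 0.087]
tool_rot: [0.001, 0.998, 0.064, 0.001]
contact_force: [1.2, -0.1, -1.9]
gripper_width: 0.287
grasp_force: 59.9
```

```bash
python3 - <<'E'
from h import *
s=state();print(s["tool_pos"],s["grasp_force"])
P=cloud(grab_frame("scene"));X,Y,Z=P[...,0],P[...,1],P[...,2]
for n,P in (("scene",P),("side",cloud(grab_frame("side")))):
    X,Y,Z=P[...,0],P[...,1],P[...,2]
    m=(np.abs(Z-.003)<.002)&(np.hypot(X-.669,Y+.185)<.058);print(n,m.sum(),[(round(d["p"],2),np.round(d["at"],4).tolist()) for d in place_of(n,"reject_box")])
go(.669,-.185,.088,.127)
E
```

```text
[0.44663102 0.03583218 0.08704554] 59.928908944129944
scene 965 [(0.87, [0.6717, -0.1861, 0.0013])]
side 1601 [(0.77, [0.6713, -0.1845, -0.0023])]
go [ 0.388   0.4966 -0.01  ] [-0.0001  0.002   0.0012]
```

Call:
{"method": "jog_arm", "body": {"motion": "15 0.07 0.1 0 0 0 0; 15 0.14 0.2 0 0 0 0; 15 0.22 0.3 0 0 0 0; 15 0.29 0.4 0 0 0 0; 15 0.36 0.493 0 0 0 0"}}

```text
time: 28.72
tool_pos: [0.6559, -0.1863, 0.0821]
tool_rot: [-0.001, 0.998, 0.064, -0.002]
contact_force: [1.2, 1.7, -2.5]
gripper_width: 0.289
grasp_force: 60.0
```

Call:
{"method": "jog_arm", "body": {"motion": "15 0 0 0 0 0 0; 15 0 0 0.05 0 0 0; 15 0 0 0.1 0 0 0; 15 0 0 0.14 0 0 0; 15 0 0 0.16 0 0 0"}}

```text
time: 29.35
tool_pos: [0.6544, -0.1839, 0.0026]
tool_rot: [-0.001, 0.998, 0.065, -0.002]
contact_force: [0.3, 0.1, -2.2]
gripper_width: 0.287
grasp_force: 60.1
```

Call:
{"method": "jog_arm", "body": {"motion": "15 0 0 0.006 0 0 0; 15 0 0 0.012 0 0 0; 15 0 0 0.014 0 0 0; 15 0 0 0.014 0 0 0; 15 0 0 0.014 0 0 0"}}

```text
time: 29.98
tool_pos: [0.6565, -0.1851, -0.0012]
tool_rot: [0.0, 0.998, 0.064, 0.0]
contact_force: [-0.8, 0.7, -1.7]
gripper_width: 0.289
grasp_force: 60.1
```

Nearly on the floor of the box. I'll go down 1 mm more, release and lift.

Call:
{"method": "jog_arm", "body": {"motion": "15 0 0 0.002 0 0 0; 15 0 0 0.002 0 0 0; 33 0 0 0.002 0 0 0; 60 0 0 0.002 0 0 0; 60 0 0 0.002 0 0 0"}}

```text
time: 30.6
tool_pos: [0.6564, -0.185, -0.0024]
tool_rot: [0.0, 0.998, 0.064, 0.0]
contact_force: [0.0, 0.4, 0.4]
gripper_width: 0.598
grasp_force: 0.0
```

Call:
{"method": "jog_arm", "body": {"motion": "60 0 0 0 0 0 0; 60 0 0 -0.08 0 0 0; 60 0 0 -0.2 0 0 0; 60 0 0 -0.28 0 0 0; 60 0 0 -0.28 0 0 0"}}

```text
time: 31.22
tool_pos: [0.6593, -0.1861, 0.1435]
tool_rot: [0.002, 0.998, 0.064, 0.004]
contact_force: [-0.1, 0.2, -0.1]
gripper_width: 0.6
grasp_force: 0.0
```

```bash
python3 - <<'E'
from h import *
for c in ("scene","side","wrist"):
    f=grab_frame(c);P=cloud(f);print(c)
    if c=="side": save(f,"end.png")
    neck(P,.6565,-.185,.028,.058);neck(P,.6745,.1405,.068,.097,.035)
s=state();print(s["tool_pos"],s["contact_force"],s["gripper_width"])
E
```

```text
scene
neck 152 [ 0.65399344 -0.18472753] top 101 [array([0.6529, 0.6517]), array([-0.1825, -0.1815])] 0.06562538145447416
neck 205 [0.67311496 0.14057217] top 189 [array([0.6723, 0.6711]), array([0.141 , 0.1421])] 0.10579518049277192
side
neck 260 [ 0.65570088 -0.18421741] top 134 [array([0.655 , 0.6551]), array([-0.1857, -0.1871])] 0.06393796090871123
neck 38 [0.67637822 0.13919694] top 17 [array([0.6651, 0.6655]), array([0.1404, 0.1381])] 0.10404088973441034
wrist
neck 212 [ 0.65465962 -0.18455429] top 824 [array([0.6554, 0.6559]), array([-0.1844, -0.1845])] 0.06653215916909883
neck 0 None top 0  
[ 0.6554169  -0.18458687  0.13583832] [-0.61928788  0.0850247  -1.10022086] 0.5993062089727046
```

View pics/end.png

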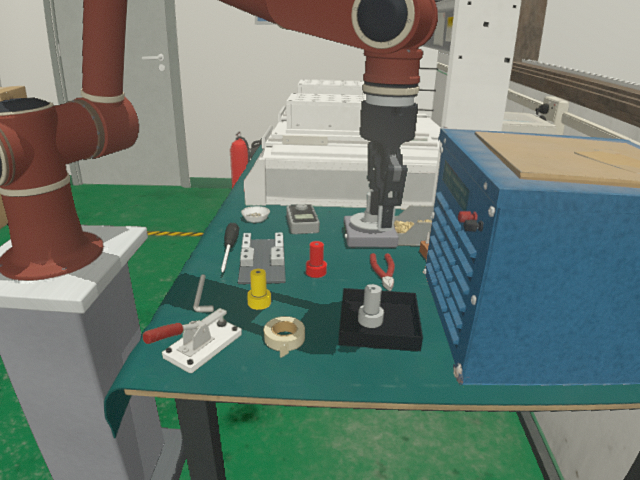

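Post A stands in the box at (371,305) and post B stands on the pan behind the gripper at (372,212). The bystanders haven't moved and the gripper is clear, so I'm handing in.

```bash
python3 -c "
from plant import job_done
print(job_done())"
```

```text
the job is handed in; nothing more can be done
None
```

The job is handed in, with no verdict returned: the post that went through the gap stands on the middle of the scale pan, the post that stuck (pressed at about 11 N) stands in the black box, and the tape roll, torque meter and pliers were left in place.

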